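# Seat the glass plate of a kitchen scale on its three feet

### The job

The round white glass plate of the kitchen scale has been put back askew: its edge rides up on one of the three upright steel lugs. Without picking the plate up off the scale, nudge it across until it drops down between the lugs and bears on all three feet, level and unable to rock, and take the hand off it; then press down lightly on the middle of the plate to check that it sits firm, and withdraw. Leave the other things on the shelf where they are.

Things in the scene. Friction and masses are not known exactly. Their poses are not given: they have to be found in the camera images.
- scale: grey kitchen scale, fixed, turned any way round: round base 176 mm across, 22 mm high; an 18 mm high display tongue reaches 115 mm from the centre on its -x side. Origin under the centre of the round base, z up. On it: three domed feet for the plate, three lugs around the plate's place. When home, the plate is centred over the origin (play up to 4 mm), underside 30 mm, top 40 mm above the shelf
- plate: loose white glass plate, 130 mm across, 10 mm thick, about 0.33 kg; origin at the centre of its underside, z out of its top. It starts 8 to 15 mm off centre, leaning 0.084 rad on two feet and one lug; there its edge spans 39 to 49 mm above the shelf. Pushed there towards the centre (a few N) it falls home once its edge is inside that lug; the other lugs stop it. Safe limit 40 N
- foot0: rubber foot 0 of the scale, a dome of 6 mm radius, 45 mm from the scale's centre in the direction of lug 0. Origin at its highest point, 30 mm above the shelf (8 mm above the scale's base)
- foot1: rubber foot 1 of the scale, a dome of 6 mm radius, 45 mm from the scale's centre in the direction of lug 1. Origin at its highest point, 30 mm above the shelf (8 mm above the scale's base)
- foot2: rubber foot 2 of the scale, a dome of 6 mm radius, 45 mm from the scale's centre in the direction of lug 2. Origin at its highest point, 30 mm above the shelf (8 mm above the scale's base)
- lug0 (a point): middle of the top of steel lug 0 of the scale, 38 mm above the shelf (8 mm above the feet) and 70 mm from the scale's centre; the lug is 6 mm thick radially (67 to 73 mm from the centre) and 16 mm wide. The three lugs stand 120 degrees apart
- lug1 (a point): middle of the top of steel lug 1 of the scale, 38 mm above the shelf (8 mm above the feet) and 70 mm from the scale's centre; the lug is 6 mm thick radially (67 to 73 mm from the centre) and 16 mm wide. The three lugs stand 120 degrees apart
- lug2 (a point): middle of the top of steel lug 2 of the scale, 38 mm above the shelf (8 mm above the feet) and 70 mm from the scale's centre; the lug is 6 mm thick radially (67 to 73 mm from the centre) and 16 mm wide. The three lugs stand 120 degrees apart
- tin: loose closed aluminium tea tin, 55 mm across, 60 mm high, standing near the scale's display; origin under its centre; leave alone
- cup: loose small steel measuring cup, 56 mm across, 50 mm high, standing near the scale's display; origin under its centre; leave alone
- bowl: loose matte black ceramic bowl, 130 mm across, 60 mm high, on the left of the shelf; origin under its centre; leave alone
- jar: loose empty clear plastic screw-top jar, 72 mm across, 100 mm high, on the left of the shelf; origin under its centre; leave alone
- spoon: loose stainless slotted spoon lying flat on the right of the shelf, 260 mm long, 48 mm wide, 8 mm high; origin where handle and blade meet, blade towards +x, handle towards -x; leave alone
Not all that is in view belongs to the job. Of the things shaped like the plate, the white one is meant.

How it is judged:
On the way, in this order (a step that is already met when the one before it is completed fails the run):
1. the plate lies home between the lugs, level, bearing on all three feet, and the robot is not touching it (horizontal distance between plate and scale below 0.007 m and z of plate in the frame of scale between 0.027 and 0.032 m and angle between plate's own z axis and vertical below 0.03 rad and contact force between plate and foot0 above 0.2 N and contact force between plate and foot1 above 0.2 N and contact force between plate and foot2 above 0.2 N and contact force between each of the arm, the fingers and plate below 0.05 N), for 0.2 s.
2. the seated plate is pressed down (over 1.5 N, tool within 45 mm of its centre) with all three feet still bearing (horizontal distance between plate and scale below 0.007 m and z of plate in the frame of scale between 0.027 and 0.032 m and angle between plate's own z axis and vertical below 0.03 rad and contact force between plate and foot0 above 0.2 N and contact force between plate and foot1 above 0.2 N and contact force between plate and foot2 above 0.2 N and horizontal distance between the grasp point and plate below 0.045 m and contact force between any of the fingers, the arm and plate above 1.5 N), for 0.05 s.
At the end, for the whole second after the job is handed in: the plate is home: centre within 7 mm of the scale's centre, underside 27 to 32 mm above the shelf, leaning less than 0.03 rad, right way up, each of the three feet carrying more than 0.2 N, at rest; tin, cup, bowl, jar and spoon each within 30 mm of where they were (horizontal distance between plate and scale below 0.007 m and z of plate in the frame of scale between 0.027 and 0.032 m and angle between plate's own z axis and vertical below 0.03 rad and contact force between plate and foot0 above 0.2 N and contact force between plate and foot1 above 0.2 N and contact force between plate and foot2 above 0.2 N and linear speed of plate below 0.01 m/s and distance of each of tin, cup, bowl, jar, spoon from where it was at the start of the episode below 0.03 m); the robot touches nothing.
It fails at once if the plate is picked up off the scale (its centre more than 60 mm above the shelf) or pushed more than 50 mm off the scale's centre (z of plate in the frame of scale above 0.06 m or horizontal distance between plate and scale above 0.05 m).
It fails at once if the plate is pressed or pushed hard, with more than 40 N (contact force between any of the fingers, the arm and plate above 40 N).
It fails at once if a bystander is moved by more than 30 mm (distance of any of tin, cup, bowl, jar, spoon from where it was at the start of the episode above 0.03 m).
It also fails if it takes over 42 s, if anything falls off the work surface, if the arm or the gripper's body presses on something with over 40 N, if the wrist force passes 120 N, or if a joint passes its speed limit or range.

### The arm

A 7-joint arm with a two-finger parallel gripper is mounted at the origin on the work surface. World frame = base frame: x ahead of the robot, y to its left, z up, the work surface at z = 0. Lengths are in m, angles in rad, forces in N, time in s.
With the tool pointing down it reaches from about 0.4 to 0.85 m from the base axis. Payload 4.5 kg.
Tool frame: the origin (TCP) lies midway between the tips of the shut fingers; the grasp point (between the pads) lies r.grip_point_offset behind it (r.grip_point_offset is the distance from the TCP to the grasp point, in m); z points along the fingers, y is the line along which they close (so a half turn about z gives the same grasp; the last joint's range is limited). The gripper opens to 88 mm and grips with 3 to 60 N. Pads are 18 mm wide; open, the fingers measure 123 mm over their backs; the gripper's body (75 mm by 187 mm) begins 45 mm behind the grasp point.
Start: joints at [-1.15, 0.689, -0.195, 1.565, 0.157, 0.902, -0.215], TCP at [0.236, 0.579, 0.208] pointing down, gripper open.
Joint ranges: [-3.01, 3.01], [-0.46, 2.08], [-1.47, 1.51], [0.13, 2.56], [-1, 4.14], [0.04, 2.09], [-2.66, 2.66]. Speed limits (rad/s): [2.57, 2.57, 3.14, 3.14, 3.14, 3.14, 3.14].

### API

Orientations are given as a unit quaternion [x, y, z, w].
In Python, from plant import r gives the robot as it stands.
- The arm moves only by the shell command python3 -m jog 'ROWS' [FORCE]. ROWS is JSON, a list of rows, each an object of numbers: "wx", "wy", "wz": the turn, a rotation vector about the world's x, y, z as a fraction of full scale; "dx", "dy", "dz": the shift along the world's x, y, z as a fraction of full scale; "hand": the closure, from 0 (fully open) to 1 (shut). In form: [{"wx": .., "wy": .., "wz": .., "dx": .., "dy": .., "dz": .., "hand": ..}, ...]. A call has 1 to 5 rows; each row shifts and turns the commanded pose from where the row before left it; what a row does not reach is not made up. Full scale, the value 1, is 0.25 m for a shift and 2 rad for a turn. A row lasts 1/12 s, in which the tool goes at most 41.7 mm and 7.16 degrees, less where a joint would pass 70% of its speed; a pose out of reach is approached as far as the arm can. A call with a number of a shift or a turn outside -1 to 1 is refused whole. A call with a gripper value outside its range is refused whole. The fingers move at their own pace and stop on an object; FORCE is the grip in N (left out, the last holds). Time passes only in rows, so rows that do not move let the fingers close. It gives the time, the measured TCP pose, the force, the opening and the grip force at its end, in the units of the state.
- r.get_state(): the state, without advancing time (a new reading comes with each control period).
- r.snapshot(name): name is "scene" or "side" or "wrist"; returns the picture (384x512x3 uint8, red, green, blue); there is no depth.
- r.camera_info(name): a dict with "mtx" (3x3 intrinsics, pixels), "R" (3x3) and "t" (3): a world point X has camera coordinates R X + t. Camera axes: x right, y down, z forward; pixel columns grow to the right and rows downward; lengths in m; the calibration is good to about 2 mm. A picture is of the moment at which its call begins: read the wrist's pose just before it. camera_info takes no time and is no camera call; for the wrist camera it gives the pose at the moment of the call.
- r.finish_job(): hands the job in; it is judged then, once.
Trained networks look in the newest picture that a camera, given by its name, has taken for a name from the list of things; names that differ only in an ending like _2 or _b are one class to them, and where a whole thing is asked for, a point or a joint stands for the part that bears it (a point fixed in the world has none). Each returns a list of dicts, best first, with "p" (0 to 1); they miss things now and then, are a little off and sometimes report something else, mostly with a low value. They report only what shows in the picture. A call takes as long as a camera call. They do not tell look-alikes from the thing itself.
- r.search_frame(camera, query): "bbox" ([left, top, right, bottom] in pixels, round what is visible of it).
- r.masks_of(camera, query): "region" (384x512 bool, what is visible of it) and "bbox" ([left, top, right, bottom] in pixels, round what is visible of it).
The state is a dict: "clock": time; "q": joint angles; "qd": joint speeds; "joint_torque": joint torques, N m; "tool_pos": TCP position; "eef_rot": TCP orientation; "contact_force": force on the tool from outside, world axes, zero at the start; "moment": the same for the moment, N m; "opening": opening from 0.0 (shut) to 1.0 (fully open); "finger_force": force on a finger pad.
Only numpy, scipy, OpenCV 4.12 (cv2) and the standard library are available. Lean on these libraries where they do the work, as an engineer would, in place of code of your own. Each camera call takes 0.05 s, during which the arm holds its last target. There are 200 camera calls.

## Working session

There is one attempt and no reset: what is moved stays moved. The work goes in short steps, Python scripts to look and compute and a shell command to move; the robot and the scene stay as the last step left them, time stands still between calls to the robot, and variables do not carry over. Pictures are saved under pics/ and viewed, at most 10 in all, crops included, and the job is handed in when it is done.

```bash
mkdir -p pics; ls
cat > h.py <<'E'
import numpy as np, cv2
from plant import r
def snap(cam,name):
    im=r.snapshot(cam); cv2.imwrite(f'pics/{name}.png',im[:,:,::-1]); return im
def ray(ci,uv):
    K,R,t=map(np.array,(ci['mtx'],ci['R'],ci['t'])); d=R.T@np.linalg.inv(K)@[uv[0],uv[1],1]; return -R.T@t,d
def onz(ci,uv,z):
    o,d=ray(ci,uv); return o+d*(z-o[2])/d[2]
def proj(ci,X):
    K,R,t=map(np.array,(ci['mtx'],ci['R'],ci['t'])); p=K@(R@np.array(X)+t); return p[:2]/p[2]
E
python3 - <<'E'
from h import *
a=snap('scene','s0'); 
b=snap('side','d0')
cv2.imwrite('pics/both.png',cv2.resize(np.hstack([a,b])[:,:,::-1],(800,300)))
for c in('scene','side'):
    ci=r.camera_info(c)
    for n in('plate','scale','lug0','foot0','tin','cup','bowl','jar','spoon'):
        print(c,n,[(round(d['p'],2),np.round(d['bbox']).astype(int).tolist(), np.round(onz(ci,((d['bbox'][0]+d['bbox'][2])/2,(d['bbox'][1]+d['bbox'][3])/2),.04),3).tolist()) for d in r.search_frame(c,n)])
print(r.get_state())
E
```

```text
pics
scene plate [(0.81, [220, 173, 263, 209], [0.518, -0.028, 0.04]), (0.8, [282, 227, 327, 259], [0.796, -0.021, 0.04]), (0.8, [127, 192, 169, 222], [0.395, -0.287, 0.04]), (0.66, [276, 156, 311, 186], [0.55, 0.16, 0.04])]
scene scale [(0.94, [208, 185, 268, 230], [0.569, -0.079, 0.04])]
scene lug0 [(0.84, [208, 188, 268, 229], [0.571, -0.082, 0.04])]
scene foot0 [(0.54, [188, 214, 207, 241], [0.558, -0.219, 0.04]), (0.28, [224, 228, 244, 255], [0.667, -0.17, 0.04])]
scene tin [(0.74, [188, 212, 210, 241], [0.557, -0.214, 0.04])]
scene cup [(0.58, [223, 229, 243, 254], [0.665, -0.172, 0.04])]
scene bowl [(0.81, [339, 118, 378, 149], [0.546, 0.474, 0.04])]
scene jar [(0.93, [307, 98, 328, 128], [0.364, 0.45, 0.04])]
scene spoon [(0.59, [41, 272, 139, 285], [0.53, -0.536, 0.04])]
side plate [(0.9, [224, 200, 260, 233], [0.516, -0.034, 0.04]), (0.87, [292, 192, 331, 224], [0.761, -0.031, 0.04]), (0.87, [179, 270, 222, 309], [0.357, -0.297, 0.04]), (0.7, [219, 162, 252, 189], [0.515, 0.156, 0.04])]
side scale [(0.84, [217, 206, 274, 254], [0.521, -0.092, 0.04])]
side lug0 [(0.92, [219,
[... 561 characters left out ...]
1411,  0.68909809, -0.19457185,  1.56530253,  0.15732991,
        0.90250841, -0.21512318]), 'qd': array([ 7.24658168e-04,  7.19520666e-04, -9.31502889e-04, -9.52403505e-04,
       -1.18511469e-03, -3.60812845e-04,  1.53054411e-05]), 'joint_torque': array([ 1.00386619e-04, -5.27500284e+01, -1.26711365e+00, -1.53751516e+01,
       -5.19482000e-02, -5.04469645e-04,  2.66040672e-05]), 'tool_pos': array([0.2357643 , 0.57885151, 0.20844252]), 'eef_rot': array([1.92189701e-01, 9.81357793e-01, 3.19435105e-05, 2.22451579e-05]), 'contact_force': array([-0.60342069, -0.5431111 , -0.03965615]), 'moment': array([-0.02977726, -0.04071328,  0.05693885]), 'finger_force': 0.0, 'opening': 1.0012450561295074}
```

View pics/s0.png

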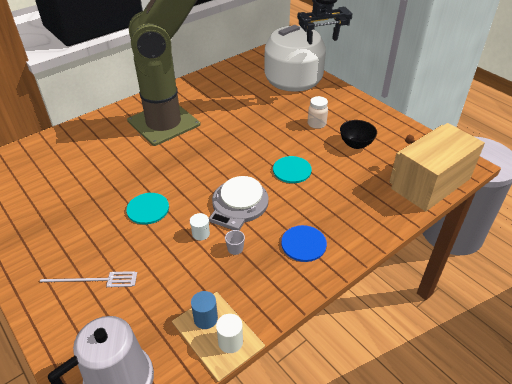

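View pics/d0.png

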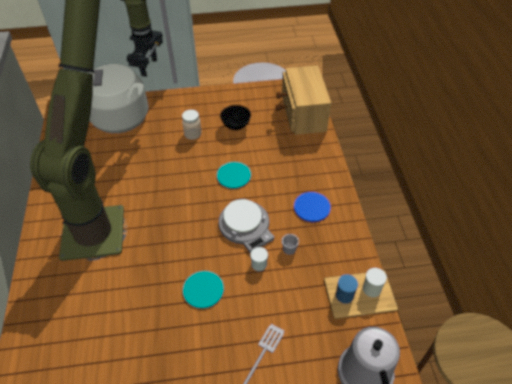

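The white plate on the grey scale, at scene (241,192) and side (243,217), is the target. The look-alikes are teal discs at scene (292,168) and (147,208) and a blue disc at (304,243). I'm moving the wrist camera over the scale to check with a close view.

```bash
R='python3 -m jog'
$R '[{"dx":0.06,"dy":-0.14,"dz":0.05},{"dx":0.06,"dy":-0.14,"dz":0.05},{"dx":0.06,"dy":-0.14,"dz":0.05},{"dx":0.06,"dy":-0.14,"dz":0.05},{"dx":0.06,"dy":-0.14,"dz":0.05}]'
$R '[{"dx":0.06,"dy":-0.14,"dz":0.03},{"dx":0.06,"dy":-0.14,"dz":0.03},{"dx":0.06,"dy":-0.14,"dz":0.03},{"dx":0.06,"dy":-0.14,"dz":0.03},{"dx":0.06,"dy":-0.14,"dz":0.03}]'
$R '[{"dx":0.06,"dy":-0.14},{"dx":0.06,"dy":-0.14},{"dx":0.06,"dy":-0.14},{"dx":0.06,"dy":-0.14},{"dx":0,"dy":0}]'
python3 - <<'E'
from h import *
s=r.get_state(); print(s['tool_pos'],s['eef_rot'],s['clock'])
ci=r.camera_info('wrist'); R=np.array(ci['R']); print(-R.T@np.array(ci['t']), R)
snap('wrist','w0')
for n in('plate','scale','lug0','foot0'):
    print(n,[(round(d['p'],2),np.round(d['bbox']).astype(int).tolist()) for d in r.search_frame('wrist',n)])
E
```

```text
[0.2357643  0.57885151 0.20844252] [1.92189701e-01 9.81357793e-01 3.19435105e-05 2.22451579e-05] 1.0
[0.16397071 0.60913337 0.38480942] [[ 3.77038000e-01  9.26197563e-01  6.48470302e-04]
 [ 8.82343217e-01 -3.59398415e-01  3.03814460e-01]
 [ 2.81625272e-01 -1.13977423e-01 -9.52730997e-01]]
plate []
scale []
lug0 []
foot0 []invalid input
invalid input
invalid input
```

View pics/w0.png

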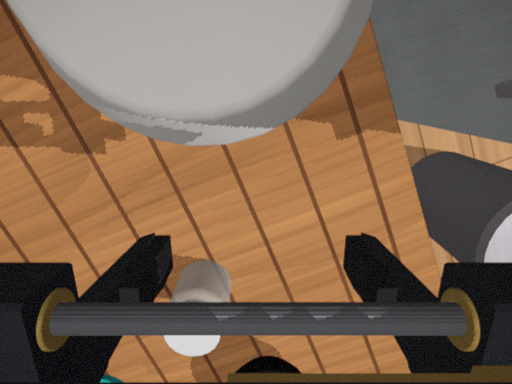

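The wrist picture shows the kettle (200,60), the jar (195,310) and the fingers across the lower third. No arm motion happened because the jog rows need every key.

```bash
python3 -m jog '[{"wx":0,"wy":0,"wz":0,"dx":0.06,"dy":-0.14,"dz":0.05,"hand":1},{"wx":0,"wy":0,"wz":0,"dx":0.06,"dy":-0.14,"dz":0.05,"hand":1},{"wx":0,"wy":0,"wz":0,"dx":0.06,"dy":-0.14,"dz":0.05,"hand":1},{"wx":0,"wy":0,"wz":0,"dx":0.06,"dy":-0.14,"dz":0.05,"hand":1},{"wx":0,"wy":0,"wz":0,"dx":0.06,"dy":-0.14,"dz":0.05,"hand":1}]' 20
python3 -m jog '[{"wx":0,"wy":0,"wz":0,"dx":0.06,"dy":-0.14,"dz":0.03,"hand":1},{"wx":0,"wy":0,"wz":0,"dx":0.06,"dy":-0.14,"dz":0.03,"hand":1},{"wx":0,"wy":0,"wz":0,"dx":0.06,"dy":-0.14,"dz":0.03,"hand":1},{"wx":0,"wy":0,"wz":0,"dx":0.06,"dy":-0.14,"dz":0.03,"hand":1},{"wx":0,"wy":0,"wz":0,"dx":0.06,"dy":-0.14,"dz":0.03,"hand":1}]'
python3 -m jog '[{"wx":0,"wy":0,"wz":0,"dx":0.06,"dy":-0.14,"dz":0,"hand":1},{"wx":0,"wy":0,"wz":0,"dx":0.06,"dy":-0.14,"dz":0,"hand":1},{"wx":0,"wy":0,"wz":0,"dx":0.06,"dy":-0.14,"dz":0,"hand":1},{"wx":0,"wy":0,"wz":0,"dx":0.06,"dy":-0.14,"dz":0,"hand":1},{"wx":0,"wy":0,"wz":0,"dx":0.06,"dy":-0.14,"dz":0,"hand":1}]'
python3 -m jog '[{"wx":0,"wy":0,"wz":0,"dx":0.06,"dy":-0.14,"dz":0,"hand":1},{"wx":0,"wy":0,"wz":0,"dx":0.06,"dy":-0.14,"dz":0,"hand":1},{"wx":0,"wy":0,"wz":0,"dx":0.06,"dy":-0.14,"dz":0,"hand":1},{"wx":0,"wy":0,"wz":0,"dx":0,"dy":0,"dz":0,"hand":1}]'
python3 - <<'E'
from h import *
s=r.get_state(); print(s['tool_pos'],s['eef_rot'],s['clock'])
snap('wrist','w1')
for n in('plate','scale','lug0','foot0'):
    print(n,[(round(d['p'],2),np.round(d['bbox']).astype(int).tolist()) for d in r.search_frame('wrist',n)])
E
```

```text
clock: 1.67
tool_pos: [0.3112, 0.4021, 0.2715]
eef_rot: [0.192, 0.981, 0.0, 0.0]
contact_force: [1.6, -0.1, 0.5]
opening: 0.643
finger_force: 0.0
clock: 2.08
tool_pos: [0.3862, 0.2271, 0.3091]
eef_rot: [0.192, 0.981, 0.0, 0.0]
contact_force: [1.3, 0.4, -0.0]
opening: 0.269
finger_force: 0.0
clock: 2.5
tool_pos: [0.4612, 0.052, 0.3088]
eef_rot: [0.192, 0.981, 0.0, 0.0]
contact_force: [0.6, 0.7, 0.7]
opening: 0.002
finger_force: 0.0
clock: 2.83
tool_pos: [0.5078, -0.0603, 0.3084]
eef_rot: [0.198, 0.98, -0.002, 0.002]
contact_force: [0.7, -0.1, 0.2]
opening: 0.007
finger_force: 0.0
[ 0.50783317 -0.06031954  0.30836995] [ 0.19812817  0.98017206 -0.00233386  0.00158439] 2.8333
plate [(0.8, [36, 63, 132, 159]), (0.66, [377, 27, 474, 124]), (0.65, [234, 99, 328, 189]), (0.57, [318, 237, 389, 282])]
scale [(0.56, [204, 86, 336, 222])]
lug0 [(0.65, [202, 85, 336, 218]), (0.49, [237, 98, 330, 189])]
foot0 [(0.25, [203, 86, 337, 222])]
```

View pics/w1.png

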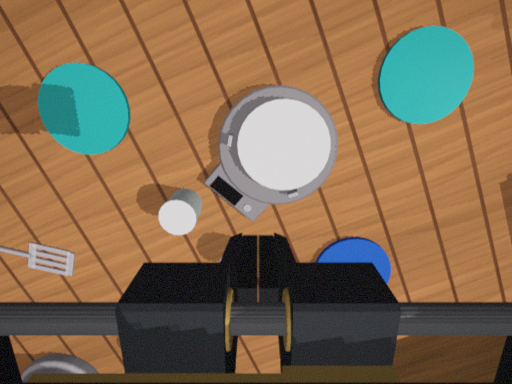

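The wrist view shows the white plate at (283,144) on the grey scale, the display tongue at (237,197), and lugs visible at (228,141) and (292,194). The third lug is hidden under the plate's upper-right edge, around (315,103). The teal and blue discs and the tin (180,212) are clear of it. I'll go closer and measure.

```bash
python3 -m jog '[{"wx":0,"wy":0,"wz":0,"dx":0,"dy":0,"dz":-0.15,"hand":1},{"wx":0,"wy":0,"wz":0,"dx":0,"dy":0,"dz":-0.15,"hand":1},{"wx":0,"wy":0,"wz":0,"dx":0,"dy":0,"dz":-0.15,"hand":1},{"wx":0,"wy":0,"wz":0,"dx":0,"dy":0,"dz":0,"hand":1},{"wx":0,"wy":0,"wz":0,"dx":0,"dy":0,"dz":0,"hand":1}]'
cat > m.py <<'E'
from h import *
from scipy.optimize import least_squares
def worldcontour(region,ci,z):
    c=max(cv2.findContours(region.astype(np.uint8),0,cv2.CHAIN_APPROX_NONE)[0],key=cv2.contourArea)[:,0]
    return np.array([onz(ci,p,z)[:2] for p in c])
def circ(P,rad):
    f=lambda v:np.hypot(P[:,0]-v[0],P[:,1]-v[1])-rad
    s=least_squares(f,P.mean(0),loss='soft_l1',f_scale=.001); return s.x,np.sqrt(np.mean(s.fun**2))
E
python3 - <<'E'
from m import *
im=snap('wrist','w2'); ci=r.camera_info('wrist')
s=r.get_state(); print(s['tool_pos'],s['clock'])
m=r.masks_of('wrist','plate'); sc=r.masks_of('wrist','scale')
for d in m: 
    rg=d['region']; print('plate',d['p'],np.round(d['bbox']),im[rg].mean(0).round(), circ(worldcontour(rg,ci,.046),.065))
for d in sc: print('scale',d['p'],np.round(d['bbox']),d['region'].sum())
for z in(.022,):
    print('scale c',circ(worldcontour(sc[0]['region'],ci,z),.088))
b=[int(v) for v in sc[0]['bbox']]; x0,y0,x1,y1=max(b[0]-15,0),max(b[1]-15,0),b[2]+15,b[3]+15
print(x0,y0,x1,y1)
cv2.imwrite('pics/w2c.png',cv2.resize(im[y0:y1,x0:x1,::-1],None,fx=2.5,fy=2.5,interpolation=cv2.INTER_CUBIC)[:600,:800])
E
```

```text
clock: 3.5
tool_pos: [0.5045, -0.0496, 0.1954]
eef_rot: [0.191, 0.982, -0.0, -0.002]
contact_force: [0.8, 0.4, 0.7]
opening: 0.007
finger_force: 0.0
[ 0.50624249 -0.04997855  0.19702184] 3.55
plate 0.87 [221. 110. 345. 226.] [215. 213. 214.] (array([ 0.52228788, -0.02718198]), np.float64(0.0016000964909170894))
plate 0.8 [  3.  59.  87. 178.] [ 38. 140. 137.] (array([ 0.38739394, -0.2353329 ]), np.float64(0.01518318990378145))
plate 0.76 [391. 287. 409. 352.] [ 48.  92. 176.] (array([0.82869768, 0.08115744]), np.float64(0.004211738796659618))
plate 0.73 [405.  20. 512. 145.] [ 60. 175. 173.] (array([0.50896   , 0.16222804]), np.float64(0.009478622151698346))
scale 0.78 [182.  94. 352. 252.] 7843
scale c (array([ 0.52674242, -0.03744091]), np.float64(0.010117577149338447))
167 78 366 267
```

View pics/w2c.png

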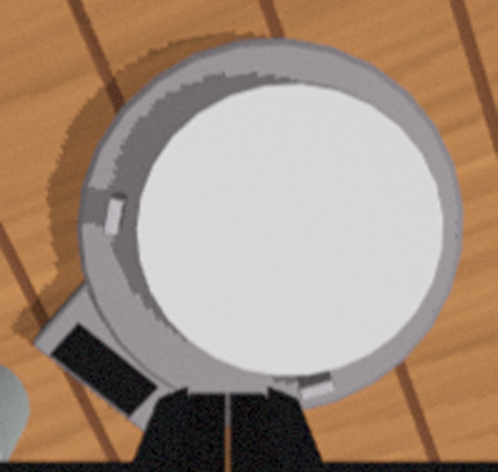

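The crop shows the white plate's disc shifted towards the upper right. Lug tops are at crop (115,216) and (315,384), which is wrist (213,164) and (293,232). The tongue is at lower left, with fingers at the bottom edge.

Run:
```python
from m import *
ci=r.camera_info('wrist')
f=lambda x,y:(167+x/2.5,78+y/2.5)
A=onz(ci,f(115,216),.038)[:2];B=onz(ci,f(315,384),.038)[:2]
print('lugs',A,B,np.linalg.norm(A-B))
M=(A+B)/2;u=(A-B)/np.linalg.norm(A-B);n=np.array([-u[1],u[0]])
for sg in(1,-1): print('cand centre',M+sg*n*.035)
P=np.array([onz(ci,f(*p),.022)[:2] for p in[(80,215),(120,105),(185,58),(265,40),(350,52),(410,97),(445,150),(462,222),(450,290)]])
C,e=circ(P,.088);print('base centre',C,e)
for L in(A,B): print('lug r',np.linalg.norm(L-C),np.degrees(np.arctan2(*(L-C)[::-1])))
T=onz(ci,f(100,368),.018)[:2];print('tongue dir',np.degrees(np.arctan2(*(T-C)[::-1])),np.linalg.norm(T-C))
for cam in('scene','side'):
    r.snapshot(cam); c2=r.camera_info(cam)
    d=r.masks_of(cam,'plate')
    for k in d[:2]: print(cam,k['p'],circ(worldcontour(k['region'],c2,.046),.065))
```

```text
lugs [ 0.48980673 -0.09372738] [ 0.59699218 -0.04116578] 0.11937940417117288
cand centre [ 0.55880962 -0.09887152]
cand centre [ 0.52798929 -0.03602164]
base centre [ 0.52904879 -0.03692907] 0.0008246487685478683
lug r 0.06903613591017516 -124.64067048301108
lug r 0.06807534990313506 -3.5681479521727586
tongue dir -73.13696111216952 0.10384876257351988
scene 0.96 (array([ 0.79601248, -0.02528454]), np.float64(0.002353131789280238))
scene 0.75 (array([0.54380521, 0.15824766]), np.float64(0.0021850801048520284))
side 0.91 (array([ 0.36325903, -0.29675885]), np.float64(0.002893560890014634))
side 0.82 (array([ 0.76104051, -0.02839984]), np.float64(0.0026490120093066918))
```

Scale centre is about (0.5285, -0.0365), with the plate 11.5 mm off towards 120° and riding on the lug at about 116°. I'll straddle that lug with part-open fingers, whose closing line is tangential, and push inward.

```bash
python3 -m jog '[{"wx":0,"wy":0,"wz":-0.061,"dx":-0.017,"dy":0.075,"dz":0,"hand":0.52},{"wx":0,"wy":0,"wz":-0.061,"dx":-0.017,"dy":0.075,"dz":0,"hand":0.52},{"wx":0,"wy":0,"wz":-0.061,"dx":-0.017,"dy":0.075,"dz":0,"hand":0.52},{"wx":0,"wy":0,"wz":-0.061,"dx":-0.017,"dy":0.075,"dz":0,"hand":0.52},{"wx":0,"wy":0,"wz":-0.061,"dx":-0.017,"dy":0.075,"dz":0,"hand":0.52}]'
python3 -m jog '[{"wx":0,"wy":0,"wz":-0.061,"dx":-0.017,"dy":0.075,"dz":-0.1,"hand":0.52},{"wx":0,"wy":0,"wz":0,"dx":0,"dy":0,"dz":-0.15,"hand":0.52},{"wx":0,"wy":0,"wz":0,"dx":0,"dy":0,"dz":-0.08,"hand":0.52},{"wx":0,"wy":0,"wz":0,"dx":0,"dy":0,"dz":0,"hand":0.52},{"wx":0,"wy":0,"wz":0,"dx":0,"dy":0,"dz":0,"hand":0.52}]'
cat > g.py <<'E'
from h import *
from scipy.spatial.transform import Rotation as Ro
s=r.get_state(); p=s['tool_pos']; C=np.array([.5285,-.0365]); d=np.array([np.cos(np.radians(116)),np.sin(np.radians(116))])
y=Ro.from_quat(s['eef_rot']).as_matrix()[:,1]
v=p[:2]-C; print('t',s['clock'],'tcp',p.round(4),'radial',round(v@d,4),'lateral',round(v@[-d[1],d[0]],4),'y ang',np.degrees(np.arctan2(y[1],y[0])).round(1),'F',s['contact_force'].round(1),'open',round(s['opening']*88,1),'q7',s['q'][6].round(2),r.grip_point_offset)
E
python3 g.py
python3 - <<'E'
from m import *
im=snap('wrist','w3'); ci=r.camera_info('wrist')
m=r.masks_of('wrist','plate')
for d in m:
    c=im[d['region']].mean(0)
    if c.min()>150: print('plate',d['p'],d['bbox'],circ(worldcontour(d['region'],ci,.046),.065))
E
```

```text
clock: 4.27
tool_pos: [0.4847, 0.0435, 0.1967]
eef_rot: [0.481, 0.877, 0.001, 0.001]
contact_force: [0.1, -0.5, -0.3]
opening: 0.357
finger_force: 0.0
clock: 4.68
tool_pos: [0.4801, 0.0613, 0.1135]
eef_rot: [0.531, 0.848, -0.0, -0.0]
contact_force: [0.2, -0.0, -0.8]
opening: 0.476
finger_force: 0.0
t 4.6833 tcp [0.4801 0.0613 0.1135] radial 0.1091 lateral 0.0006 y ang 25.9 F [ 0.2 -0.  -0.8] open 41.9 q7 0.36 0.0187
plate 0.79 [207.5, 225.1, 309.6, 344.6] (array([0.51206705, 0.02751179]), np.float64(0.026699730120462804))
```

View pics/w3.png

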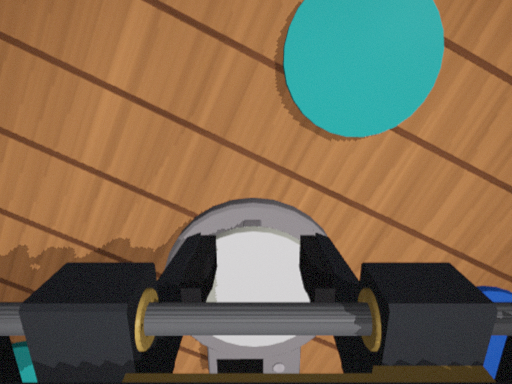

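The straddle is lined up: fingers at columns 205 and 315, the lug at (252,222) between them, and the plate below it. Descending outside the rim.

```bash
python3 - <<'E'
from h import *
ci=r.camera_info('wrist');d=np.array([np.cos(np.radians(116)),np.sin(np.radians(116))]);C=np.array([.5285,-.0365])
for rr,z in((.07,.038),(.073,.03),(.0765,.049),(.0765,.039),(.088,.022)): print(rr,z,proj(ci,[*(C+rr*d),z]).round(0))
E
python3 -m jog '[{"wx":0,"wy":0,"wz":0,"dx":0,"dy":0,"dz":-0.15,"hand":0.52},{"wx":0,"wy":0,"wz":0,"dx":0,"dy":0,"dz":-0.13,"hand":0.52},{"wx":0,"wy":0,"wz":0,"dx":0,"dy":0,"dz":-0.04,"hand":0.52},{"wx":0,"wy":0,"wz":0,"dx":0,"dy":0,"dz":0,"hand":0.52},{"wx":0,"wy":0,"wz":0,"dx":0,"dy":0,"dz":0,"hand":0.52}]'
python3 g.py
```

```text
0.07 0.038 [255. 231.]
0.073 0.03 [255. 224.]
0.0765 0.049 [255. 230.]
0.0765 0.039 [255. 225.]
0.088 0.022 [255. 205.]
clock: 5.2
tool_pos: [0.4809, 0.0611, 0.0345]
eef_rot: [0.531, 0.847, 0.0, 0.0]
contact_force: [0.0, 0.4, 0.1]
opening: 0.478
finger_force: 0.0
t 5.2 tcp [0.4809 0.0611 0.0345] radial 0.1086 lateral -0.0001 y ang 25.9 F [0.  0.4 0.1] open 42.1 q7 0.37 0.0187
```

```bash
python3 -m jog '[{"wx":0,"wy":0,"wz":0,"dx":0.0105,"dy":-0.0216,"dz":0,"hand":0.52},{"wx":0,"wy":0,"wz":0,"dx":0.0105,"dy":-0.0216,"dz":0,"hand":0.52},{"wx":0,"wy":0,"wz":0,"dx":0.0105,"dy":-0.0216,"dz":0,"hand":0.52},{"wx":0,"wy":0,"wz":0,"dx":0,"dy":0,"dz":0,"hand":0.52}]' >/dev/null; python3 g.py
python3 -m jog '[{"wx":0,"wy":0,"wz":0,"dx":0.0035,"dy":-0.0072,"dz":0,"hand":0.52},{"wx":0,"wy":0,"wz":0,"dx":0.0035,"dy":-0.0072,"dz":0,"hand":0.52},{"wx":0,"wy":0,"wz":0,"dx":0.0035,"dy":-0.0072,"dz":0,"hand":0.52},{"wx":0,"wy":0,"wz":0,"dx":0,"dy":0,"dz":0,"hand":0.52}]' >/dev/null; python3 g.py
python3 -m jog '[{"wx":0,"wy":0,"wz":0,"dx":0.0035,"dy":-0.0072,"dz":0,"hand":0.52},{"wx":0,"wy":0,"wz":0,"dx":0.0035,"dy":-0.0072,"dz":0,"hand":0.52},{"wx":0,"wy":0,"wz":0,"dx":0,"dy":0,"dz":0,"hand":0.52}]' >/dev/null; python3 g.py
```

```text
t 5.5333 tcp [0.4898 0.0431 0.0345] radial 0.0886 lateral -0.0001 y ang 25.7 F [ 0.  -0.9 -0.1] open 42.4 q7 0.39 0.0187
t 5.8667 tcp [0.4909 0.0394 0.0334] radial 0.0847 lateral 0.0005 y ang 25.9 F [ 0.9 -0.5  0.7] open 42.7 q7 0.4 0.0187
t 6.1167 tcp [0.4927 0.0357 0.0334] radial 0.0806 lateral 0.0005 y ang 25.9 F [ 1.1  0.1 -0.9] open 42.2 q7 0.4 0.0187
```

```bash
python3 -m jog '[{"wx":0,"wy":0,"wz":0,"dx":0.0035,"dy":-0.0072,"dz":0,"hand":0.52},{"wx":0,"wy":0,"wz":0,"dx":0.0035,"dy":-0.0072,"dz":0,"hand":0.52},{"wx":0,"wy":0,"wz":0,"dx":0,"dy":0,"dz":0,"hand":0.52}]' >/dev/null; python3 g.py
python3 -m jog '[{"wx":0,"wy":0,"wz":0,"dx":0.0035,"dy":-0.0072,"dz":0,"hand":0.52},{"wx":0,"wy":0,"wz":0,"dx":0.0018,"dy":-0.0036,"dz":0,"hand":0.52},{"wx":0,"wy":0,"wz":0,"dx":0,"dy":0,"dz":0,"hand":0.52}]' >/dev/null; python3 g.py
python3 - <<'E'
from m import *
im=snap('wrist','w4'); ci=r.camera_info('wrist')
for cam in('side','scene'):
  a=snap(cam,cam+'4');c2=r.camera_info(cam)
  for k in r.masks_of(cam,'plate'):
    if a[k['region']].mean(0).min()>130: print(cam,[circ(worldcontour(k['region'],c2,z),.065) for z in(.04,.046)])
E
```

```text
t 6.3667 tcp [0.4945 0.0321 0.0335] radial 0.0765 lateral 0.0005 y ang 25.9 F [-0.2  0.3  0.3] open 42.1 q7 0.41 0.0187
t 6.6167 tcp [0.4957 0.0295 0.0335] radial 0.0737 lateral 0.0005 y ang 25.9 F [-0.1  0.2 -0.4] open 42.4 q7 0.41 0.0187
side [(array([ 0.51768845, -0.02798865]), np.float64(0.003031249172212607)), (array([ 0.51721151, -0.03244435]), np.float64(0.002989213678186884))]
scene [(array([ 0.52093133, -0.03082913]), np.float64(0.005607103433677661)), (array([ 0.52591571, -0.03460571]), np.float64(0.005292484727244704))]
```

View pics/w4.png

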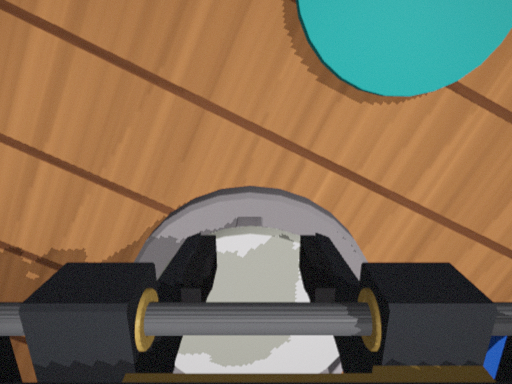

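Run:
```python
from h import *
ci=r.camera_info('wrist');d=np.array([np.cos(np.radians(116)),np.sin(np.radians(116))]);C=np.array([.5285,-.0365])
for n,rr,z in(('lug',.07,.038),('lugbase',.073,.022),('pl0',.0765,.049),('pl5',.070,.049),('plhome',.065,.04),('base',.088,.022)): print(n,proj(ci,[*(C+rr*d),z]).round(0))
print(proj(ci,r.get_state()['tool_pos']))
im=cv2.imread('pics/w4.png'); cv2.imwrite('pics/w4c.png',cv2.resize(im[180:270,170:350],None,fx=4,fy=4,interpolation=cv2.INTER_CUBIC))
```

```text
lug [256. 237.]
lugbase [256. 221.]
pl0 [256. 235.]
pl5 [256. 245.]
plhome [256. 246.]
base [256. 199.]
[255.34292736 226.89318813]
```

View pics/w4c.png

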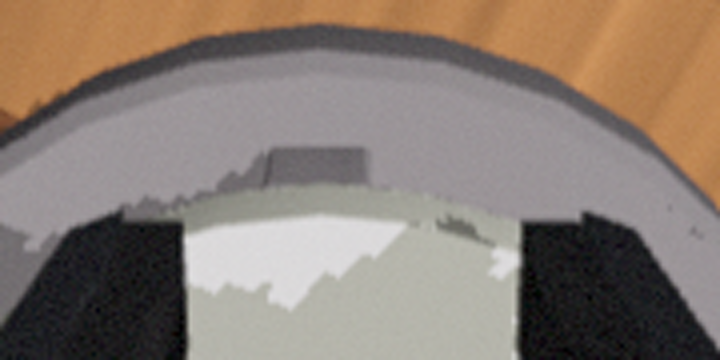

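The crop shows the outer face of lug (265-370,150-185) directly below the plate's edge (side face at rows 185-215), so the plate still rides on it and contact isn't certain. I'll step 3 mm further and compare the edge positions numerically: if the plate is being pushed, its edge stays fixed in the wrist image while the base rim shifts.

```bash
python3 -m jog '[{"wx":0,"wy":0,"wz":0,"dx":0.0035,"dy":-0.0072,"dz":0,"hand":0.52},{"wx":0,"wy":0,"wz":0,"dx":0.0018,"dy":-0.0036,"dz":0,"hand":0.52},{"wx":0,"wy":0,"wz":0,"dx":0,"dy":0,"dz":0,"hand":0.52}]' >/dev/null; python3 g.py
python3 - <<'E'
from h import *
b=snap('wrist','w5')[:,:,::-1]; a=cv2.imread('pics/w4.png')
for im in(a,b): print(im[180:250,240:244].mean((1)).mean(1).round().astype(int).tolist())
for y0 in(185,205,224):
  t=a[y0:y0+26 if y0<220 else y0+14,222:292].astype(np.uint8)
  if y0==185:t=a[183:200,180:330]
  if y0==205:t=a[212:224,222:292]
  if y0==224:t=a[226:240,222:292]
  res=cv2.matchTemplate(b,t,cv2.TM_CCOEFF_NORMED); l=cv2.minMaxLoc(res); print(y0,'match',l[1],l[3])
E
```

```text
t 7.1167 tcp [0.4971 0.0268 0.0334] radial 0.0707 lateral 0.0005 y ang 25.9 F [ 0.5 -1.3 -0.2] open 42.5 q7 0.41 0.0187
[125, 124, 125, 124, 126, 124, 109, 78, 72, 74, 76, 78, 93, 121, 135, 136, 137, 137, 139, 146, 152, 153, 153, 152, 152, 152, 152, 152, 152, 152, 152, 153, 152, 152, 152, 152, 137, 106, 103, 105, 106, 104, 109, 106, 108, 112, 133, 147, 144, 147, 147, 151, 148, 154, 181, 209, 218, 218, 217, 217, 217, 218, 218, 217, 218, 217, 218, 218, 218, 218]
[125, 119, 95, 74, 73, 77, 79, 84, 112, 136, 136, 136, 136, 138, 144, 150, 152, 151, 152, 152, 152, 153, 151, 151, 151, 152, 151, 153, 151, 151, 153, 143, 119, 104, 104, 105, 106, 105, 107, 107, 109, 131, 148, 145, 146, 148, 150, 150, 157, 183, 211, 218, 217, 218, 217, 216, 217, 216, 217, 217, 218, 217, 217, 217, 218, 218, 218, 217, 216, 218]
185 match 0.9734066128730774 (180, 179)
205 match 0.981681227684021 (222, 207)
224 match 0.9187326431274414 (224, 221)
```

Rim, lug and plate edge all shifted together by about 5 px, so the plate isn't being pushed yet. I'm checking from the fixed cameras, with the projected TCP marked.

Run:
```python
from h import *
T=[]
p=r.get_state()['tool_pos']
w=r.snapshot('wrist')[:,:,::-1][190:310,170:350]
for cam in('side','scene'):
    im=r.snapshot(cam)[:,:,::-1].copy(); u=proj(r.camera_info(cam),p); print(cam,u)
    x,y=int(u[0]),int(u[1]); c=cv2.resize(im[y-45:y+45,x-60:x+60],(400,300),interpolation=cv2.INTER_CUBIC)
    k=400/120; cv2.circle(c,(int((u[0]-x+60)*k),int((u[1]-y+45)*k)),2,(0,0,255),-1); T.append(c)
o=np.zeros((600,800,3),np.uint8); o[:300,:400]=T[0]; o[:300,400:]=T[1]; o[300:,:450]=cv2.resize(w,(450,300),interpolation=cv2.INTER_CUBIC)
cv2.imwrite('pics/c5.png',o)
```

```text
side [234.49767776 204.35439998]
scene [251.11529223 181.43629222]
```

View pics/c5.png

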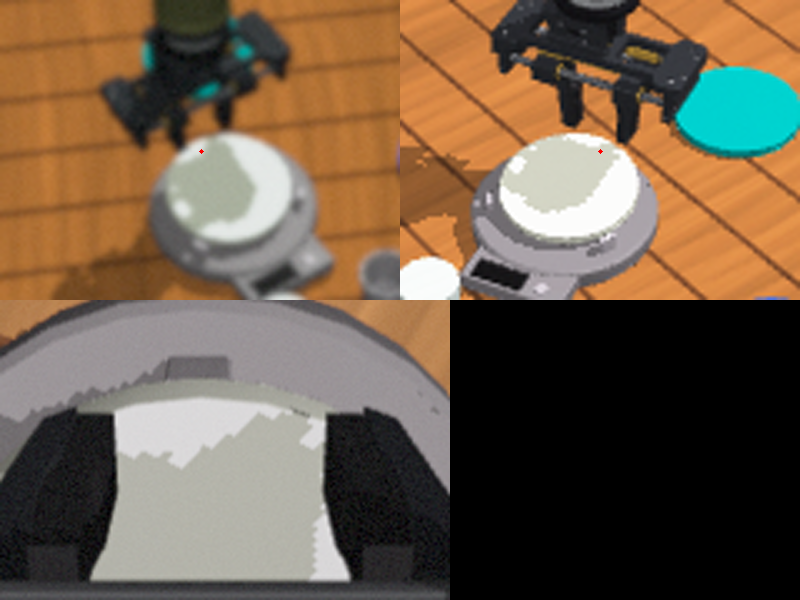

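In the composite, both fixed views show the fingertips ending behind and above the plate's far edge. In the side crop they are at (178,142) and (225,122), in the scene crop at (570,122) and (628,142), and the reported-TCP dot lies over the plate. I'm triangulating the tips and scale features to find the offset.

Run:
```python
from m import *
cs,cd=r.camera_info('scene'),r.camera_info('side')
S=lambda x,y:(251-60+(x-400)/3.333,181-45+y/3.333)
D=lambda x,y:(234-60+x/3.333,204-45+y/3.333)
def tri(a,b):
    P=[np.array(c['mtx'])@np.c_[c['R'],c['t']] for c in(cs,cd)]
    X=cv2.triangulatePoints(P[0],P[1],np.array(a,float).reshape(2,1),np.array(b,float).reshape(2,1)); X=(X[:3]/X[3])[:,0]
    return X.round(3),'err',(proj(cs,X)-a).round(1),(proj(cd,X)-b).round(1)
print('tips', tri(S(570,122),D(178,142)),tri(S(628,142),D(225,122)))
print('tips x', tri(S(570,122),D(225,122)),tri(S(628,142),D(178,142)))
print('mid', tri(S(599,132),D(201,132)))
print('plate c',tri(S(569,187),D(229,188)))
# other known things: bowl, jar, blue/teal plates
print('tcp',r.get_state()['tool_pos'])
for c in(cs,cd): print(np.array(c['mtx']).round(1).tolist(),(-np.array(c['R']).T@c['t']).round(3))
a=r.search_frame('scene','plate');b=r.search_frame('side','plate')
m=lambda k:((k['bbox'][0]+k['bbox'][2])/2,(k['bbox'][1]+k['bbox'][3])/2)
for i in a:
  for j in b:
    t=tri(m(i),m(j))
    if max(abs(t[2]))<2 and max(abs(t[3]))<2: print(m(i),m(j),t[0])
```

```text
tips (array([0.473, 0.012, 0.066]), 'err', array([ 0.6, -0.9]), array([0.2, 0.9])) (array([0.524, 0.04 , 0.059]), 'err', array([ 0.3, -0.5]), array([0.1, 0.4]))
tips x (array([ 0.521, -0.02 ,  0.123]), 'err', array([ 1.4, -2.3]), array([0.5, 2.3])) (array([ 0.474,  0.077, -0.003]), 'err', array([-0.6,  1. ]), array([-0.2, -1. ]))
mid (array([0.498, 0.027, 0.062]), 'err', array([ 0.4, -0.7]), array([0.1, 0.7]))
plate c (array([ 0.52 , -0.028,  0.037]), 'err', array([ 0., -0.]), array([0., 0.]))
tcp [0.49691117 0.02720734 0.03343825]
[[484.4, 0.0, 255.4], [0.0, 484.4, 187.5], [0.0, 0.0, 1.0]] [ 1.393 -0.674  1.076]
[[494.4, 0.0, 254.8], [0.0, 494.4, 198.7], [0.0, 0.0, 1.0]] [ 0.436 -1.055  1.399]
(241.65, 191.7) (241.6, 216.5) [ 0.515 -0.027  0.032]
(303.95, 243.8) (311.20000000000005, 208.05) [ 0.77   0.003 -0.006]
(148.8, 209.39999999999998) (199.45, 289.65) [ 0.351 -0.268 -0.016]
```

Both the fixed views and the wrist view put the visible fingertips well above the reported TCP, over the plate's rim rather than outside it. I'll back off outside the base and feel for the table in small steps to calibrate the tip height.

```bash
python3 -m jog '[{"wx":0,"wy":0,"wz":0,"dx":-0.022,"dy":0.045,"dz":0.01,"hand":0.52},{"wx":0,"wy":0,"wz":0,"dx":-0.022,"dy":0.045,"dz":0,"hand":0.52},{"wx":0,"wy":0,"wz":0,"dx":-0.022,"dy":0.045,"dz":0,"hand":0.52},{"wx":0,"wy":0,"wz":0,"dx":0,"dy":0,"dz":0,"hand":0.52},{"wx":0,"wy":0,"wz":0,"dx":0,"dy":0,"dz":0,"hand":0.52}]' >/dev/null; python3 g.py
python3 -m jog '[{"wx":0,"wy":0,"wz":0,"dx":0,"dy":0,"dz":-0.02,"hand":0.52},{"wx":0,"wy":0,"wz":0,"dx":0,"dy":0,"dz":-0.02,"hand":0.52},{"wx":0,"wy":0,"wz":0,"dx":0,"dy":0,"dz":-0.02,"hand":0.52},{"wx":0,"wy":0,"wz":0,"dx":0,"dy":0,"dz":0,"hand":0.52},{"wx":0,"wy":0,"wz":0,"dx":0,"dy":0,"dz":0,"hand":0.52}]' >/dev/null; python3 g.py
python3 - <<'E'
from h import *
b=snap('wrist','w6')[:,:,::-1]
print(b[170:260,240:244].mean((1)).mean(1).round().astype(int).tolist())
print([b[y,200:345].mean(1).round().astype(int)[::6].tolist() for y in(226,230,234,238)])
E
```

```text
t 7.8333 tcp [0.4804 0.0613 0.036 ] radial 0.109 lateral 0.0004 y ang 26.0 F [ 0.7 -0.7  0.4] open 42.2 q7 0.37 0.0187
t 8.25 tcp [0.4801 0.0604 0.0204] radial 0.1083 lateral 0.001 y ang 25.9 F [ 0.2 -0.5 -0.2] open 42.0 q7 0.37 0.0187
[134, 136, 134, 124, 104, 87, 88, 87, 88, 90, 90, 89, 93, 106, 124, 133, 136, 135, 133, 133, 132, 132, 130, 131, 130, 131, 130, 130, 131, 130, 132, 132, 134, 134, 134, 135, 134, 136, 137, 136, 137, 137, 137, 136, 136, 137, 136, 135, 134, 133, 131, 131, 129, 128, 128, 127, 128, 127, 127, 127, 127, 127, 126, 128, 128, 127, 119, 108, 100, 94, 94, 83, 66, 53, 57, 55, 57, 58, 57, 59, 60, 60, 77, 92, 94, 94, 95, 93, 97, 104]
[[134, 136, 135, 135, 130, 134, 138, 129, 132, 137, 133, 136, 133, 123, 134, 142, 127, 130, 141, 136, 132, 135, 144, 84, 85], [138, 139, 135, 137, 128, 137, 132, 127, 139, 139, 135, 138, 124, 131, 139, 139, 123, 137, 141, 137, 135, 132, 147, 137, 92], [68, 123, 120, 137, 129, 138, 127, 128, 133, 136, 135, 138, 125, 131, 135, 130, 126, 128, 125, 129, 63, 145, 142, 133, 130], [32, 24, 28, 135, 134, 107, 88, 92, 133, 138, 139, 131, 129, 135, 137, 125, 133, 29, 29, 29, 34, 31, 138, 131, 130]]
```

```bash
for i in 1 2; do python3 -m jog '[{"wx":0,"wy":0,"wz":0,"dx":0,"dy":0,"dz":-0.008,"hand":0.52},{"wx":0,"wy":0,"wz":0,"dx":0,"dy":0,"dz":0,"hand":0.52},{"wx":0,"wy":0,"wz":0,"dx":0,"dy":0,"dz":0,"hand":0.52}]' >/dev/null; python3 g.py; done
python3 -m jog '[{"wx":0,"wy":0,"wz":0,"dx":0,"dy":0,"dz":-0.008,"hand":0.52},{"wx":0,"wy":0,"wz":0,"dx":0,"dy":0,"dz":-0.008,"hand":0.52},{"wx":0,"wy":0,"wz":0,"dx":0,"dy":0,"dz":0,"hand":0.52}]' >/dev/null; python3 g.py
```

```text
t 8.55 tcp [0.4804 0.0609 0.019 ] radial 0.1086 lateral 0.0005 y ang 25.9 F [-0.   0.  -0.8] open 42.1 q7 0.37 0.0187
t 8.8 tcp [0.4804 0.0609 0.0169] radial 0.1087 lateral 0.0006 y ang 25.9 F [-0.1 -0.5 -0.5] open 42.1 q7 0.37 0.0187
t 9.05 tcp [0.4802 0.0609 0.0126] radial 0.1087 lateral 0.0007 y ang 25.9 F [-0.4  0.2 -0.3] open 42.2 q7 0.37 0.0187
```

Run:
```python
from h import *
ci=r.camera_info('wrist');s=r.get_state();p=s['tool_pos'];K=np.array(ci['mtx']);R=np.array(ci['R'])
print('f',K[0,0],'depth tcp',(R@p+ci['t'])[2])
im=cv2.imread('pics/w6.png').mean(2)
for y in range(236,270,4):
    row=im[y]<50; x=np.where(row)[0]; L=x[x<256];Rr=x[x>256]; L=L[L>180];Rr=Rr[Rr<340]
    if len(L) and len(Rr): print(y,L.max(),Rr.min(),'depth from gap',K[0,0]*.0421/(Rr.min()-L.max()-1))
for h in(0,.01,.0187,.025,.03): print(h,proj(ci,p+[0,0,h]).round(1),(R@(p+[0,0,h])+ci['t'])[2])
```

```text
f 318.9322566450481 depth tcp 0.19191199201909714
236 214 301 depth from gap 0.1561284651715875
240 214 301 depth from gap 0.1561284651715875
244 215 301 depth from gap 0.15796527064419438
248 236 300 depth from gap 0.2131277461072464
252 216 300 depth from gap 0.1617716627079099
256 216 300 depth from gap 0.1617716627079099
260 216 300 depth from gap 0.1617716627079099
264 216 300 depth from gap 0.1617716627079099
268 216 300 depth from gap 0.1617716627079099
0 [255.4 226.9] 0.19191199201909714
0.01 [255.3 234. ] 0.18238187126224828
0.0187 [255.2 240.9] 0.17409066620378977
0.025 [255.1 246.3] 0.16808669012697497
0.03 [255.  250.9] 0.16332162974855055
```

The gap between the fingers in the wrist view puts the tips about 29 mm short of the reported TCP, which matches the triangulation, with a pad half-width of about 8 mm. I'll lower until the tips are at about 34 mm, then push.

```bash
python3 -m jog '[{"wx":0,"wy":0,"wz":0,"dx":0,"dy":0,"dz":-0.016,"hand":0.52},{"wx":0,"wy":0,"wz":0,"dx":0,"dy":0,"dz":-0.016,"hand":0.52},{"wx":0,"wy":0,"wz":0,"dx":0,"dy":0,"dz":0,"hand":0.52},{"wx":0,"wy":0,"wz":0,"dx":0,"dy":0,"dz":0,"hand":0.52}]' >/dev/null; python3 g.py
python3 -m jog '[{"wx":0,"wy":0,"wz":0,"dx":0.007,"dy":-0.0144,"dz":0,"hand":0.52},{"wx":0,"wy":0,"wz":0,"dx":0.007,"dy":-0.0144,"dz":0,"hand":0.52},{"wx":0,"wy":0,"wz":0,"dx":0.007,"dy":-0.0144,"dz":0,"hand":0.52},{"wx":0,"wy":0,"wz":0,"dx":0.007,"dy":-0.0144,"dz":0,"hand":0.52},{"wx":0,"wy":0,"wz":0,"dx":0,"dy":0,"dz":0,"hand":0.52}]' >/dev/null; python3 g.py
python3 -m jog '[{"wx":0,"wy":0,"wz":0,"dx":0.0035,"dy":-0.0072,"dz":0,"hand":0.52},{"wx":0,"wy":0,"wz":0,"dx":0.0035,"dy":-0.0072,"dz":0,"hand":0.52},{"wx":0,"wy":0,"wz":0,"dx":0,"dy":0,"dz":0,"hand":0.52},{"wx":0,"wy":0,"wz":0,"dx":0,"dy":0,"dz":0,"hand":0.52}]' >/dev/null; python3 g.py
cat > e.py <<'E'
import sys
from h import *
im=snap('wrist',sys.argv[1])[:,:,::-1]
g=im[170:270,240:272].mean((1,2)); k=np.where(abs(np.gradient(g))>7)[0]+170
print('edge rows',k.tolist(), g[::3].round().astype(int).tolist())
E
python3 e.py w7
```

```text
t 9.3833 tcp [0.4801 0.0609 0.0046] radial 0.1087 lateral 0.0008 y ang 25.9 F [ 0.1  0.4 -0.1] open 42.5 q7 0.37 0.0187
t 9.8 tcp [0.4881 0.0451 0.0051] radial 0.091 lateral 0.0005 y ang 25.8 F [ 0.9 -0.4 -0. ] open 42.4 q7 0.39 0.0187
t 10.1333 tcp [0.4892 0.0429 0.005 ] radial 0.0886 lateral 0.0005 y ang 25.9 F [-0.1  0.5 -0. ] open 42.2 q7 0.39 0.0187
edge rows [222, 223, 224, 233, 234, 235, 259, 260] [124, 133, 136, 136, 136, 136, 136, 136, 135, 134, 135, 136, 136, 137, 137, 135, 136, 135, 91, 82, 85, 99, 144, 141, 148, 143, 138, 129, 120, 118, 101, 88, 89, 88]
```

```bash
python3 -m jog '[{"wx":0,"wy":0,"wz":0,"dx":0.0035,"dy":-0.0072,"dz":0,"hand":0.52},{"wx":0,"wy":0,"wz":0,"dx":0.0035,"dy":-0.0072,"dz":0,"hand":0.52},{"wx":0,"wy":0,"wz":0,"dx":0,"dy":0,"dz":0,"hand":0.52}]' >/dev/null; python3 g.py
python3 -m jog '[{"wx":0,"wy":0,"wz":0,"dx":0.0035,"dy":-0.0072,"dz":0,"hand":0.52},{"wx":0,"wy":0,"wz":0,"dx":0.0035,"dy":-0.0072,"dz":0,"hand":0.52},{"wx":0,"wy":0,"wz":0,"dx":0,"dy":0,"dz":0,"hand":0.52}]' >/dev/null; python3 g.py; python3 e.py w8
python3 -m jog '[{"wx":0,"wy":0,"wz":0,"dx":0.0035,"dy":-0.0072,"dz":0,"hand":0.52},{"wx":0,"wy":0,"wz":0,"dx":0.0018,"dy":-0.0036,"dz":0,"hand":0.52},{"wx":0,"wy":0,"wz":0,"dx":0,"dy":0,"dz":0,"hand":0.52}]' >/dev/null; python3 g.py; python3 e.py w9
```

```text
t 10.4333 tcp [0.4912 0.0388 0.005 ] radial 0.084 lateral 0.0005 y ang 25.9 F [-0.9  0.7 -0.6] open 42.6 q7 0.4 0.0187
t 10.6833 tcp [0.4926 0.0354 0.0049] radial 0.0803 lateral 0.0008 y ang 25.9 F [ 0.1  0.2 -0.4] open 42.2 q7 0.4 0.0187
edge rows [209, 210, 211, 212, 219, 220, 221, 246, 247, 260, 261, 262, 265, 266] [135, 136, 136, 135, 134, 134, 135, 136, 136, 136, 137, 136, 136, 134, 82, 84, 87, 135, 143, 149, 157, 156, 156, 157, 151, 146, 105, 105, 99, 94, 93, 132, 120, 110]
t 10.9833 tcp [0.494  0.0327 0.0049] radial 0.0773 lateral 0.0006 y ang 25.9 F [-0.2  1.1 -0.8] open 42.4 q7 0.4 0.0187
edge rows [205, 206, 207, 214, 215, 216, 241, 242, 243, 252, 255, 256, 257, 265] [135, 135, 134, 134, 134, 135, 136, 136, 137, 136, 136, 136, 101, 82, 85, 117, 144, 145, 156, 156, 157, 156, 156, 157, 128, 112, 112, 109, 92, 129, 134, 135, 109, 110]
```

```bash
python3 -m jog '[{"wx":0,"wy":0,"wz":0,"dx":0.0035,"dy":-0.0072,"dz":0,"hand":0.52},{"wx":0,"wy":0,"wz":0,"dx":0,"dy":0,"dz":0,"hand":0.52},{"wx":0,"wy":0,"wz":0,"dx":0,"dy":0,"dz":0,"hand":0.52}]' >/dev/null; python3 g.py; python3 e.py w10
python3 -m jog '[{"wx":0,"wy":0,"wz":0,"dx":0.0035,"dy":-0.0072,"dz":0,"hand":0.52},{"wx":0,"wy":0,"wz":0,"dx":0,"dy":0,"dz":0,"hand":0.52},{"wx":0,"wy":0,"wz":0,"dx":0,"dy":0,"dz":0,"hand":0.52}]' >/dev/null; python3 g.py; python3 e.py w11
python3 -m jog '[{"wx":0,"wy":0,"wz":0,"dx":0.0035,"dy":-0.0072,"dz":0,"hand":0.52},{"wx":0,"wy":0,"wz":0,"dx":0,"dy":0,"dz":0,"hand":0.52},{"wx":0,"wy":0,"wz":0,"dx":0,"dy":0,"dz":0,"hand":0.52}]' >/dev/null; python3 g.py; python3 e.py w12
```

```text
t 11.2833 tcp [0.4949 0.031  0.005 ] radial 0.0754 lateral 0.0006 y ang 25.9 F [-0.3 -0.6  0.1] open 42.4 q7 0.41 0.0187
edge rows [202, 203, 204, 210, 211, 212, 213, 238, 239, 252, 261, 262, 265, 266, 267, 268] [134, 133, 133, 134, 134, 135, 136, 136, 135, 135, 135, 98, 81, 84, 123, 143, 146, 156, 156, 156, 156, 155, 156, 128, 116, 113, 113, 113, 135, 134, 132, 105, 120, 182]
t 11.5833 tcp [0.4954 0.0294 0.0049] radial 0.0737 lateral 0.0009 y ang 25.9 F [-2.2  1.   0.7] open 42.2 q7 0.41 0.0187
edge rows [199, 200, 201, 207, 208, 209, 210, 235, 236, 248, 249, 250, 252, 253, 258, 259, 265, 266, 267] [134, 133, 134, 134, 135, 135, 136, 135, 135, 134, 106, 81, 84, 120, 143, 145, 155, 156, 156, 156, 156, 155, 133, 120, 114, 113, 117, 166, 140, 133, 104, 105, 137, 182]
t 11.8833 tcp [0.4951 0.0279 0.0048] radial 0.0726 lateral 0.0018 y ang 25.9 F [-3.9  3.1  1.8] open 42.0 q7 0.41 0.0187
edge rows [197, 198, 199, 206, 207, 208, 233, 234, 235, 246, 247, 248, 251, 252, 253, 256, 257, 264, 265, 266, 267] [133, 133, 133, 134, 134, 135, 135, 135, 135, 130, 79, 83, 98, 143, 143, 154, 156, 156, 156, 156, 155, 152, 117, 119, 115, 112, 165, 172, 144, 121, 105, 105, 167, 182]
```

Contact is now made: the plate edge stays at row 266 while the rim shifts, and the force is about 5 N. The push is mainly on one finger, so I'll shift slightly sideways to centre the cradle and continue.

```bash
python3 -m jog '[{"wx":0,"wy":0,"wz":0,"dx":-0.0072,"dy":-0.0035,"dz":0,"hand":0.52},{"wx":0,"wy":0,"wz":0,"dx":0,"dy":0,"dz":0,"hand":0.52},{"wx":0,"wy":0,"wz":0,"dx":0,"dy":0,"dz":0,"hand":0.52}]' >/dev/null; python3 g.py; python3 e.py w13
python3 -m jog '[{"wx":0,"wy":0,"wz":0,"dx":0.0018,"dy":-0.0036,"dz":0,"hand":0.52},{"wx":0,"wy":0,"wz":0,"dx":0,"dy":0,"dz":0,"hand":0.52},{"wx":0,"wy":0,"wz":0,"dx":0,"dy":0,"dz":0,"hand":0.52}]' >/dev/null; python3 g.py; python3 e.py w14
python3 -m jog '[{"wx":0,"wy":0,"wz":0,"dx":0.0018,"dy":-0.0036,"dz":0,"hand":0.52},{"wx":0,"wy":0,"wz":0,"dx":0,"dy":0,"dz":0,"hand":0.52},{"wx":0,"wy":0,"wz":0,"dx":0,"dy":0,"dz":0,"hand":0.52}]' >/dev/null; python3 g.py; python3 e.py w15
```

```text
t 12.1833 tcp [0.4945 0.0268 0.0049] radial 0.0718 lateral 0.0028 y ang 25.9 F [-3.3  3.1  1.5] open 42.4 q7 0.41 0.0187
edge rows [196, 197, 198, 204, 205, 206, 232, 233, 244, 245, 246, 247, 252, 253, 254, 255, 256, 264, 265, 266] [133, 133, 133, 134, 134, 135, 135, 134, 135, 101, 81, 84, 132, 142, 146, 156, 156, 155, 156, 155, 156, 123, 115, 117, 112, 130, 181, 178, 146, 104, 105, 105, 176, 182]
t 12.4833 tcp [0.4943 0.0263 0.0049] radial 0.0714 lateral 0.0032 y ang 25.9 F [-4.1  4.2  1.7] open 42.2 q7 0.41 0.0187
edge rows [195, 196, 197, 203, 204, 205, 206, 231, 232, 233, 244, 245, 246, 252, 253, 254, 255, 263, 264, 265, 266] [133, 133, 133, 134, 134, 135, 134, 134, 135, 87, 81, 85, 140, 142, 150, 156, 156, 156, 156, 155, 156, 115, 114, 114, 112, 151, 185, 177, 142, 109, 105, 106, 179, 181]
t 12.7833 tcp [0.4941 0.0258 0.0048] radial 0.0711 lateral 0.0036 y ang 26.0 F [-5.1  4.9  2.8] open 42.3 q7 0.41 0.0187
edge rows [195, 196, 197, 203, 204, 205, 231, 232, 243, 244, 245, 246, 252, 253, 254, 255, 263, 264, 265, 266] [133, 133, 133, 134, 134, 134, 134, 134, 134, 80, 82, 90, 141, 142, 153, 156, 156, 156, 156, 155, 156, 112, 114, 113, 111, 165, 185, 179, 139, 110, 105, 106, 180, 182]
```

The force has reached about 7.6 N and the motion is stalling, with the whole top of the lug now in view (rows 245-253). I'm backing off and rising to look at it from above.

```bash
python3 -m jog '[{"wx":0,"wy":0,"wz":0,"dx":-0.014,"dy":0.029,"dz":0,"hand":0.52},{"wx":0,"wy":0,"wz":0,"dx":-0.035,"dy":0.072,"dz":0,"hand":0.52},{"wx":0,"wy":0,"wz":0,"dx":0,"dy":0,"dz":0.15,"hand":0.52},{"wx":0,"wy":0,"wz":0,"dx":0,"dy":0,"dz":0.15,"hand":0.52},{"wx":0,"wy":0,"wz":0,"dx":0,"dy":0,"dz":0.15,"hand":0.52}]' >/dev/null
python3 -m jog '[{"wx":0,"wy":0,"wz":0,"dx":0.06,"dy":-0.12,"dz":0.09,"hand":1},{"wx":0,"wy":0,"wz":0,"dx":0.06,"dy":-0.12,"dz":0.09,"hand":1},{"wx":0,"wy":0,"wz":0,"dx":0.06,"dy":-0.12,"dz":0.05,"hand":1},{"wx":0,"wy":0,"wz":0,"dx":0.06,"dy":-0.12,"dz":0,"hand":1},{"wx":0,"wy":0,"wz":0,"dx":0,"dy":0,"dz":0,"hand":1}]' >/dev/null
python3 -m jog '[{"wx":0,"wy":0,"wz":0,"dx":0,"dy":0,"dz":0,"hand":1},{"wx":0,"wy":0,"wz":0,"dx":0,"dy":0,"dz":0,"hand":1},{"wx":0,"wy":0,"wz":0,"dx":0,"dy":0,"dz":0,"hand":1}]' >/dev/null
python3 g.py
python3 - <<'E'
from m import *
im=snap('wrist','w16'); ci=r.camera_info('wrist')
for d in r.masks_of('wrist','plate'):
    if im[d['region']].mean(0).min()>150: print('plate',d['p'],d['bbox'],circ(worldcontour(d['region'],ci,.04),.065),circ(worldcontour(d['region'],ci,.046),.065))
C=np.array([.5285,-.0365]); p=proj(ci,[*C,.03]); print(p)
x,y=int(p[0])-80,max(int(p[1])-80,0)
print(x,y); cv2.imwrite('pics/w16c.png',cv2.resize(im[y:y+160,x:x+160,::-1],None,fx=3.75,fy=3.75,interpolation=cv2.INTER_CUBIC))
E
```

```text
t 13.9167 tcp [ 0.5433 -0.0685  0.1747] radial -0.0353 lateral 0.0007 y ang 26.0 F [0.1 0.8 0.7] open 0.7 q7 0.56 0.0187
plate 0.83 [187.2, 61.3, 320.1, 197.0] (array([ 0.52542679, -0.03682994]), np.float64(0.0012560629976019612)) (array([ 0.52551827, -0.03681381]), np.float64(0.0025005493907412565))
[256.80290701 135.51181389]
176 55
```

View pics/w16c.png

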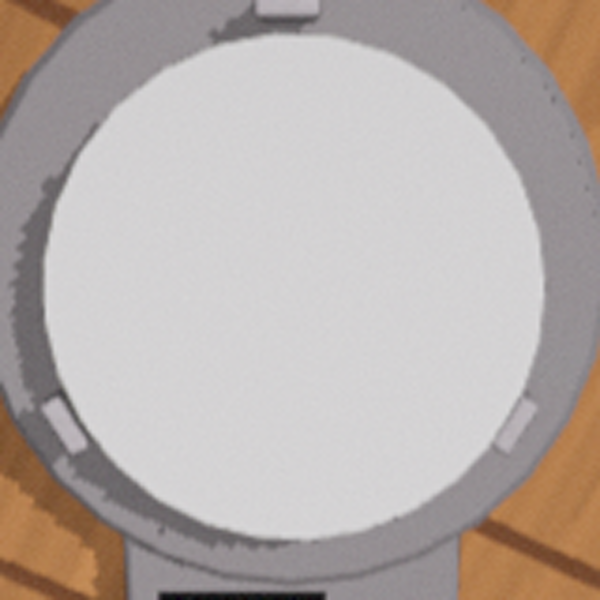

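All three lug tops are now visible outside the plate, at crop (287,5), (65,425) and (517,425), and the plate lies inside them. I'm checking the offset from the lugs' centre, then pressing the middle with shut fingers.

Run:
```python
from m import *
ci=r.camera_info('wrist'); im=cv2.imread('pics/w16.png')
f=lambda x,y:(176+x/3.75,55+y/3.75)
L=np.array([onz(ci,f(*p),.038)[:2] for p in((287,6),(65,425),(517,425))])
c,e=circ(L,.07); print('centre',c,e,np.hypot(*(L-c).T))
g=im[:,:,::-1].min(2); w=(cv2.inRange(g,190,255)); n,lab,st,ce=cv2.connectedComponentsWithStats(w); k=lab[135,256]; P=worldcontour(lab==k,ci,.04)
F=lambda v:np.hypot(P[:,0]-v[0],P[:,1]-v[1])-v[2]
s=least_squares(F,[.527,-.036,.065]); print('plate',s.x,'off',np.linalg.norm(s.x[:2]-c),np.abs(s.fun).max())
p=r.get_state()['tool_pos'];print('move fs',(s.x[:2]-p[:2])/.25,p[2])
```

```text
centre [ 0.52445392 -0.03563599] 0.00024458158392143254 [0.06975793 0.0697555  0.06975286]
plate [ 0.52530276 -0.03626356  0.06383417] off 0.001055645115723245 0.0007781804908005979
move fs [-0.07159143  0.12833308] 0.17469664817199537
```

The plate is centred to about 1 mm and its outline is round to 0.8 mm, so it is seated. Moving over its centre and pressing.

```bash
python3 -m jog '[{"wx":0,"wy":0,"wz":0,"dx":-0.036,"dy":0.064,"dz":-0.1,"hand":1},{"wx":0,"wy":0,"wz":0,"dx":-0.036,"dy":0.064,"dz":-0.1,"hand":1},{"wx":0,"wy":0,"wz":0,"dx":0,"dy":0,"dz":-0.15,"hand":1},{"wx":0,"wy":0,"wz":0,"dx":0,"dy":0,"dz":-0.1,"hand":1},{"wx":0,"wy":0,"wz":0,"dx":0,"dy":0,"dz":0,"hand":1}]' >/dev/null; python3 g.py
python3 -m jog '[{"wx":0,"wy":0,"wz":0,"dx":0,"dy":0,"dz":-0.03,"hand":1},{"wx":0,"wy":0,"wz":0,"dx":0,"dy":0,"dz":-0.03,"hand":1},{"wx":0,"wy":0,"wz":0,"dx":0,"dy":0,"dz":0,"hand":1},{"wx":0,"wy":0,"wz":0,"dx":0,"dy":0,"dz":0,"hand":1}]' >/dev/null; python3 g.py
```

```text
t 14.4333 tcp [ 0.522  -0.0361  0.0585] radial 0.0032 lateral 0.0057 y ang 26.1 F [-0.3  0.2  0.3] open 0.5 q7 0.52 0.0187
t 14.7667 tcp [ 0.5261 -0.0379  0.0482] radial -0.0003 lateral 0.0028 y ang 25.9 F [-0.4  0.1 -0.3] open 0.2 q7 0.52 0.0187
```

```bash
for i in 1 2 3; do python3 -m jog '[{"wx":0,"wy":0,"wz":0,"dx":0,"dy":0,"dz":-0.012,"hand":1},{"wx":0,"wy":0,"wz":0,"dx":0,"dy":0,"dz":-0.012,"hand":1},{"wx":0,"wy":0,"wz":0,"dx":0,"dy":0,"dz":0,"hand":1}]' >/dev/null; python3 g.py;  done
```

```text
t 15.0167 tcp [ 0.5255 -0.0379  0.0415] radial 0.0001 lateral 0.0033 y ang 25.9 F [-1.2 -0.3  0.2] open 0.3 q7 0.52 0.0187
t 15.2667 tcp [ 0.5251 -0.0378  0.035 ] radial 0.0003 lateral 0.0036 y ang 25.9 F [-0.8  0.3 -1. ] open 0.4 q7 0.52 0.0187
t 15.5167 tcp [ 0.5251 -0.0378  0.0289] radial 0.0003 lateral 0.0036 y ang 25.9 F [ 0.1 -0.4  0.2] open 0.2 q7 0.52 0.0187
```

```bash
for i in 1 2 3 4 5 6; do python3 -m jog '[{"wx":0,"wy":0,"wz":0,"dx":0,"dy":0,"dz":-0.01,"hand":1},{"wx":0,"wy":0,"wz":0,"dx":0,"dy":0,"dz":0,"hand":1},{"wx":0,"wy":0,"wz":0,"dx":0,"dy":0,"dz":0,"hand":1}]' >/dev/null; python3 g.py;  done
```

```text
t 15.7667 tcp [ 0.5254 -0.0378  0.0268] radial 0.0002 lateral 0.0034 y ang 25.9 F [ 0.1  0.5 -0.2] open 0.5 q7 0.52 0.0187
t 16.0167 tcp [ 0.5254 -0.0378  0.0244] radial 0.0001 lateral 0.0034 y ang 25.9 F [0.5 0.1 0.6] open 0.6 q7 0.53 0.0187
t 16.2667 tcp [ 0.5253 -0.0378  0.0218] radial 0.0002 lateral 0.0034 y ang 25.9 F [-0.8  0.4  0.5] open 0.8 q7 0.53 0.0187
t 16.5167 tcp [ 0.5253 -0.0378  0.0193] radial 0.0002 lateral 0.0034 y ang 25.9 F [0.  0.  0.3] open 0.9 q7 0.53 0.0187
t 16.7667 tcp [ 0.5253 -0.0378  0.0168] radial 0.0002 lateral 0.0034 y ang 25.9 F [0.7 0.6 0.2] open 0.4 q7 0.53 0.0187
t 17.0167 tcp [ 0.5254 -0.0378  0.0143] radial 0.0002 lateral 0.0034 y ang 25.9 F [1.  0.3 0.7] open 0.1 q7 0.53 0.0187
```

```bash
for i in 1 2 3 4; do python3 -m jog '[{"wx":0,"wy":0,"wz":0,"dx":0,"dy":0,"dz":-0.005,"hand":1},{"wx":0,"wy":0,"wz":0,"dx":0,"dy":0,"dz":0,"hand":1},{"wx":0,"wy":0,"wz":0,"dx":0,"dy":0,"dz":0,"hand":1}]' >/dev/null; python3 g.py;  done
```

```text
t 17.2667 tcp [ 0.5254 -0.0378  0.0131] radial 0.0002 lateral 0.0033 y ang 25.9 F [0.5 0.3 0.2] open 0.1 q7 0.53 0.0187
t 17.5167 tcp [ 0.5254 -0.0378  0.0119] radial 0.0002 lateral 0.0034 y ang 25.9 F [-1.1 -0.1  0. ] open 0.3 q7 0.53 0.0187
t 17.7667 tcp [ 0.5254 -0.0378  0.0106] radial 0.0002 lateral 0.0033 y ang 25.9 F [ 0.4 -0.1  0.3] open 0.2 q7 0.53 0.0187
t 18.0167 tcp [ 0.5256 -0.0378  0.0099] radial 0.0001 lateral 0.0032 y ang 25.9 F [-0.3  0.3  4.4] open 0.5 q7 0.53 0.0187
```

Contact at 4.4 N. I'll press slightly more, hold, then withdraw straight up.

```bash
python3 -m jog '[{"wx":0,"wy":0,"wz":0,"dx":0,"dy":0,"dz":-0.002,"hand":1},{"wx":0,"wy":0,"wz":0,"dx":0,"dy":0,"dz":0,"hand":1},{"wx":0,"wy":0,"wz":0,"dx":0,"dy":0,"dz":0,"hand":1}]' >/dev/null; python3 g.py
python3 -m jog '[{"wx":0,"wy":0,"wz":0,"dx":0,"dy":0,"dz":0.02,"hand":1},{"wx":0,"wy":0,"wz":0,"dx":0,"dy":0,"dz":0.1,"hand":1},{"wx":0,"wy":0,"wz":0,"dx":0,"dy":0,"dz":0.15,"hand":1},{"wx":0,"wy":0,"wz":0,"dx":0,"dy":0,"dz":0.15,"hand":1},{"wx":0,"wy":0,"wz":0,"dx":0,"dy":0,"dz":0.15,"hand":1}]' >/dev/null
python3 -m jog '[{"wx":0,"wy":0,"wz":0,"dx":0.07,"dy":-0.13,"dz":0.03,"hand":1},{"wx":0,"wy":0,"wz":0,"dx":0.07,"dy":-0.13,"dz":0.03,"hand":1},{"wx":0,"wy":0,"wz":0,"dx":0,"dy":0,"dz":0,"hand":1},{"wx":0,"wy":0,"wz":0,"dx":0,"dy":0,"dz":0,"hand":1},{"wx":0,"wy":0,"wz":0,"dx":0,"dy":0,"dz":0,"hand":1}]' >/dev/null
python3 g.py
python3 - <<'E'
from m import *
im=snap('wrist','w17'); ci=r.camera_info('wrist')
w=cv2.inRange(im.min(2),190,255); n,lab=cv2.connectedComponents(w); p=proj(ci,[.525,-.0363,.04]).astype(int); P=worldcontour(lab==lab[p[1],p[0]],ci,.04)
s=least_squares(lambda v:np.hypot(P[:,0]-v[0],P[:,1]-v[1])-v[2],[.527,-.036,.065]); print(s.x,np.abs(s.fun).max())
E
```

```text
t 18.2667 tcp [ 0.5256 -0.0379  0.0098] radial 0.0 lateral 0.0032 y ang 25.9 F [-1.5  0.4  8.8] open 0.8 q7 0.53 0.0187
t 19.1 tcp [ 0.5597 -0.1023  0.1661] radial -0.0729 lateral 0.0008 y ang 25.9 F [ 0.1 -0.  -0.1] open 0.2 q7 0.61 0.0187
[ 0.52503473 -0.03563871  0.06386002] 0.000765783840039988
```

The plate is unchanged after the press and the hand is clear, so I'm handing the job in.

```bash
python3 -c "
from plant import r
print(r.finish_job())"
```

```text
the job is handed in; nothing more can be done
None
```

The white plate was nudged home between the three lugs, about 1 mm off centre, pressed at its middle with about 9 N without shifting, and the job was handed in with the hand clear; no pass/fail verdict came back.

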